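# Take the temperature inside the covered tea glass

### The arm

A 6-joint arm with a two-finger parallel gripper is mounted at the origin on the work surface. World frame = base frame: x ahead of the robot, y to its left, z up, the work surface at z = 0. Lengths are in m, angles in rad, forces in N, time in s.
With the tool pointing down it reaches from about 0.35 to 0.775 m from the base axis. Payload 7.3 kg.
Tool frame: the origin (TCP) lies at the centre of the arm's flange, where the gripper is bolted on; the fingertips stand 178 mm ahead of it and the grasp point (between the pads) lies 159 mm ahead of it; z points along the fingers, y is the line along which they close (so a half turn about z gives the same grasp; the last joint's range is limited). The gripper opens to 92 mm and grips with 3 to 60 N. Pads are 19 mm wide; open, the fingers measure 130 mm over their backs; the gripper's body (75 mm by 190 mm) begins 47 mm behind the grasp point.
Start: joints at [1.138, 0.342, 1.524, -0, 1.275, -0.146], TCP at [0.148, 0.504, 0.405] pointing down, gripper open.
Joint ranges: [-2.53, 2.53], [-0.77, 2.02], [0.04, 2.7], [-1, 4.14], [0.28, 2.66], [-3.11, 3.11]. Speed limits (rad/s): [2.57, 2.57, 3.14, 3.14, 3.14, 3.14].

### API

Orientations are given as [roll, pitch, yaw] about the fixed x, y, z axes, in that order (R = Rz(yaw) Ry(pitch) Rx(roll)).
In Python, from cell import telemetry, vision, ticket gives the robot as it stands.
- The arm moves only by the shell command python3 -m crank 'ROWS' [FORCE]. ROWS is JSON, a list of rows, each a list of 5 numbers: the gripper command: -1 is shut, 1 is fully open, values between are in proportion, then the shift along the tool's x, y, z in mm, then the turn about the tool's z in rad. In form: [[fingers, dx, dy, dz, roll], ...]. A call has 1 to 12 rows; each row is the pose to reach, as a shift and turn from the pose commanded when the call began, along the tool's axes at that moment; what a row does not reach only later rows make up. A row lasts 1/12 s, in which the tool goes at most 41.7 mm and 7.16 degrees, less where a joint would pass 70% of its speed; a pose out of reach is approached as far as the arm can. A call with a gripper value outside its range is refused whole. The fingers move at their own pace and stop on an object; FORCE is the grip in N (left out, the last holds). Time passes only in rows, so rows that repeat a pose let the fingers close. It gives the time, the measured TCP pose, the force, the opening and the grip force at its end, in the units of the state.
- telemetry.observe(): the state, without advancing time (a new reading comes with each control period).
- vision.read_camera(name): name is "side" or "top"; returns (picture, depth): 480x640x3 uint8, red, green, blue; 480x640 float32, m along the optical axis (not along the pixel's ray), 0 where there is no reading.
- vision.get_calibration(name): a dict with "camera_matrix" (3x3 intrinsics, pixels), "dist" ([k1, k2, p1, p2, k3] as OpenCV has them; the pictures are not rectified), "rvec" (rotation vector, rad) and "tvec" (3), from world to camera coordinates, as OpenCV has them. Camera axes: x right, y down, z forward; pixel columns grow to the right and rows downward; lengths in m; the calibration is good to about 2 mm. A picture is of the moment at which its call begins. get_calibration takes no time and is no camera call.
- ticket.hand_in(): hands the job in; it is judged then, once.
The state is a dict: "time": time; "qpos": joint angles; "qvel": joint speeds; "joint_efforts": joint torques, N m; "tool_pos": TCP position; "tool_rot": TCP orientation; "contact_force": force on the tool from outside, world axes, zero at the start; "torque": the same for the moment, N m; "opening": finger opening in m; "grip_force": force on a finger pad.
Only numpy, scipy, OpenCV 4.12 (cv2) and the standard library are available. Lean on these libraries where they do the work, as an engineer would, in place of code of your own. Each camera call takes 0.05 s, during which the arm holds its last target. There are 200 camera calls.

### The job

Pull the thermometer probe up out of its wooden stand by its head, and with the probe's tip press the small recessed button on the white receiver all the way down for a moment to wake it. Then lower the probe's stem through the collar on the cover of the covered tea glass, never touching collar, cover or glass with the probe, until the tip is about 70 mm below the collar's mouth. Finish while still holding the probe there, upright, still and centred in the collar, with everything else on the table left standing where it was.

Things in the scene. Friction and masses are not known exactly. Their poses are not given: they have to be found in the camera images.
- probe: thermometer probe, about 60 g: white plastic head, an upright square bar 22 x 22 mm, 55 mm tall, with a straight steel stem 6 mm thick and 100 mm long under its centre. Origin: centre of the head's underside (shoulder); z up along the probe, x and y square to the head's flat sides. It starts in the stand, shoulder resting on the stand's top, stem loosely in the hole.
- probe_tip (a point): lower end of the probe's stem, on its axis, 100 mm below the shoulder
- stem_mark (a point): point on the stem's axis 30 mm below the shoulder, 70 mm above the tip: level with the collar's mouth when the tip is 70 mm below it
- stand: dark wooden block 60 x 60 mm on a foot 80 x 80 x 10 mm, 115 mm tall in all, fixed; a vertical hole 14 mm wide in the middle of its top holds the probe's stem (105 mm deep, so the stem does not reach its floor). Origin: centre of its underside, z up.
- receiver: thermometer receiver, white plastic box 90 mm (x) x 130 mm (y) x 40 mm tall, fixed, with a dark display on top and, beside the display, a round well about 21 mm wide with a grey button in it. Origin: centre of its underside; the well's axis is at x -12 mm, y +38 mm in its frame.
- button_face (a point): centre of the top face of the grey button (17 mm in diameter), which lies 6 mm below the receiver's top (34 mm above the table) when not pressed; it moves with the button
- wake_button (a joint): how far the button is pressed, straight down: 0 m free, 0.005 m fully down; a spring pushes back with about 2 N at first and 4 N fully down, and it comes up again when let go. Counts as pressed from 0.004 m, for 0.1 s.
- covered_glass: green tea glass in a steel holder with a loop handle (on +y, reaching 70 mm from the axis) and a flat steel cover 80 mm wide, one loose piece of 650 g. Cover top 115 mm above the table; on its centre an upright open collar (short tube), 31 mm outside, 22 mm bore, mouth 140 mm above the table, open into the glass, which is 60 mm wide inside. Origin: centre of underside, z up.
- collar_mouth (a point): centre of the collar's mouth, on the bore's axis, 140 mm above the table; z up. The bore runs straight down 27 mm, through the cover; the floor of the glass is 129 mm below the mouth
- sugar_bowl: open steel sugar bowl, 104 mm wide, 65 mm tall; origin centre of underside; to be left alone
- open_glass: a second green glass in a steel holder, 110 mm tall, open, without cover and collar; origin centre of underside; to be left alone
- coasters: pile of wooden coasters, disc 90 mm wide, 24 mm tall; origin centre of underside; to be left alone
- jam_jar: amber jam jar with steel cap, 70 mm wide, 90 mm tall; origin centre of underside; to be left alone
- saucer: white saucer 96 mm wide, 16 mm tall; origin centre of underside; to be left alone
- single_coaster: single wooden coaster, disc 90 mm wide, 8 mm tall; origin centre of underside; to be left alone
Things that resemble listed ones, but are neither listed nor needed, are in the scene too. Several things have the shape of the probe; the one meant has the colours described above. Several things have the shape of the receiver; the one meant has the colours described above.

How it is judged:
On the way, in this order (a step that is already met when the one before it is completed fails the run):
1. the probe is lifted out of its stand (height (world z) of probe_tip above 0.118 m and contact force between the fingers and probe above 0.5 N), for 0.1 s.
2. the button is pressed down with the probe's tip (value of joint wake_button above 0.004 m and contact force between probe and wake_button above 1 N), for 0.1 s.
3. the stem has entered the collar centred (z of probe_tip in the frame of collar_mouth below -0.03 m and horizontal distance between probe_tip and collar_mouth below 0.006 m and contact force between the fingers and probe above 0.5 N), for 0.1 s.
At the end, for the whole second after the job is handed in: Gripper still holds the probe, still (20 mm/s) and upright (0.12 rad), stem through the collar: tip 55 to 85 mm below the mouth, tip and stem mark within 5 mm of the bore axis, probe not touching the covered glass (0.3 N), that glass upright (0.05 rad), button up again (under 2 mm) (z of probe_tip in the frame of collar_mouth between -0.085 and -0.055 m and horizontal distance between each of probe_tip, stem_mark and collar_mouth below 0.005 m and angle between probe's own z axis and vertical below 0.12 rad and linear speed of probe below 0.02 m/s and contact force between the fingers and probe above 0.5 N and contact force between probe and covered_glass below 0.3 N and angle between covered_glass's own z axis and vertical below 0.05 rad and value of joint wake_button below 0.002 m); the arm keeps its last pose, push and grip.
It fails at once if the probe touches the covered glass, its cover or its collar (over 0.3 N) (contact force between probe and covered_glass above 0.3 N).
It fails at once if the covered glass is pushed more than 15 mm (distance of covered_glass from where it was at the start of the episode above 0.015 m).
It fails at once if the button is pressed by the fingers instead of the probe (contact force between the fingers and wake_button above 0.5 N).
It fails at once if another thing on the table is pushed more than 30 mm (distance of any of sugar_bowl, open_glass, coasters, jam_jar, saucer, single_coaster from where it was at the start of the episode above 0.03 m).
It also fails if it takes over 58 s, if anything falls off the work surface, if the arm or the gripper's body presses on something with over 40 N, if the wrist force passes 120 N, or if a joint passes its speed limit or range.

## Working session

There is one attempt and no reset: what is moved stays moved. The work goes in short steps, Python scripts to look and compute and a shell command to move; the robot and the scene stay as the last step left them, time stands still between calls to the robot, and variables do not carry over. Pictures are saved under pics/ and viewed, at most 10 in all, crops included, and the job is handed in when it is done.

```bash
mkdir -p pics; cat > h.py <<'E'
import numpy as np, cv2
from cell import telemetry, vision, ticket
def cam(n):
    p,d=vision.read_camera(n); return p,d
def world(n,d):
    c=vision.get_calibration(n); K=np.array(c["camera_matrix"]);D=np.array(c["dist"],float)
    R=cv2.Rodrigues(np.array(c["rvec"],float))[0]; t=np.array(c["tvec"],float).ravel()
    v,u=np.mgrid[0:480,0:640]
    q=cv2.undistortPoints(np.stack([u,v],-1).reshape(-1,1,2).astype(float),K,D).reshape(480,640,2)
    P=np.dstack([q[...,0]*d,q[...,1]*d,d])
    W=(P-t)@R; W[d==0]=np.nan
    return W
def proj(n,X):
    c=vision.get_calibration(n)
    return cv2.projectPoints(np.array(X,float).reshape(-1,3),np.array(c["rvec"],float),np.array(c["tvec"],float),np.array(c["camera_matrix"]),np.array(c["dist"],float))[0].reshape(-1,2)
E
python3 - <<'E'
from h import *
for n in("top","side"):
    p,d=cam(n); np.savez(f"{n}0.npz",p=p,d=d); cv2.imwrite(f"pics/{n}0.png",p[...,::-1])
    c=vision.get_calibration(n); R=cv2.Rodrigues(np.array(c["rvec"],float))[0]
    print(n,-R.T@np.array(c["tvec"]).ravel(),R[2])
s=telemetry.observe(); print({k:np.round(v,4) for k,v in s.items()})
E
```

```text
top [ 0.35078517 -0.04734182  1.22763039] [ 0.21627649 -0.00577359 -0.97631509]
side [0.29908149 0.69044766 0.98193472] [ 0.25420577 -0.6469125  -0.71894621]
{'time': np.float64(0.1), 'qpos': array([ 1.138 ,  0.3426,  1.5249, -0.    ,  1.2754, -0.146 ]), 'qvel': array([-0.0006, -0.001 , -0.0017,  0.0005,  0.0018, -0.    ]), 'joint_efforts': array([ 5.00000e-04, -4.31996e+01, -2.44692e+01,  7.19000e-02,
        5.27000e-02, -0.00000e+00]), 'tool_pos': array([0.1485, 0.5035, 0.4041]), 'tool_rot': array([-3.1403e+00, -2.0000e-04,  2.8548e+00]), 'contact_force': array([-1.0339, -0.5216, -0.3896]), 'torque': array([-0.0012, -0.0333, -0.0068]), 'grip_force': np.float64(0.0), 'opening': np.float64(0.0921)}
```

View pics/top0.png

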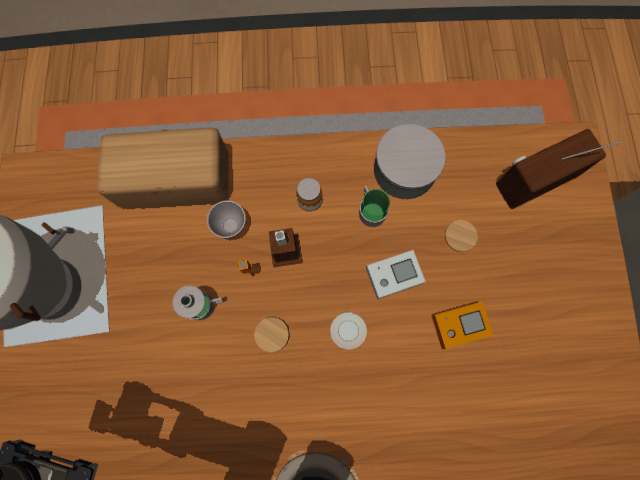

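View pics/side0.png

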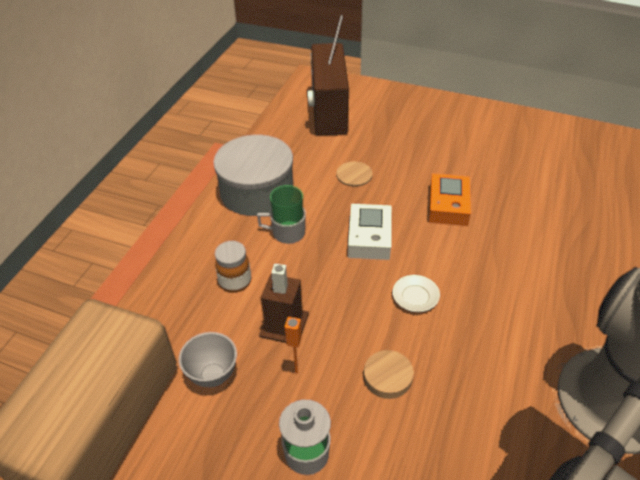

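The top view shows the probe head at (280,237), the white receiver with its button at (384,282), and the collar at (187,300). An orange lookalike probe is near (244,266). In the side view these are at (280,275), (376,238), (305,415) and (293,330).

```bash
python3 - <<'E'
from h import *
np.set_printoptions(precision=4,suppress=True)
W={};P={}
for n in("top","side"):
    f=np.load(n+"0.npz"); W[n]=world(n,f["d"]); P[n]=f["p"].astype(int)
def box(n,u,v,r,lo,hi,lab):
    w=W[n][v-r:v+r+1,u-r:u+r+1].reshape(-1,3); w=w[(w[:,2]>lo)&(w[:,2]<hi)]
    if len(w)<4: print(n,lab,len(w));return
    rc=cv2.minAreaRect(w[:,:2].astype(np.float32)*1000)
    c=cv2.minEnclosingCircle(w[:,:2].astype(np.float32)*1000)
    print(n,lab,len(w),"med",np.median(w,0),"rect",np.round(rc[0],1),np.round(rc[1],1),round(rc[2],1),"circ",np.round(c[0],1),round(c[1],1))
for n,pts in dict(top=dict(head=(280,237),stand=(285,247),orange=(244,266),col=(187,300),cover=(190,303),rec=(397,274),orec=(463,325)),
                  side=dict(head=(280,275),stand=(282,300),orange=(293,330),col=(305,415),cover=(305,425),rec=(371,230),orec=(450,198))).items():
    g=lambda k,r,lo,hi:box(n,*pts[k],r,lo,hi,k)
    g("head",14,.162,.180);g("stand",28,.108,.122);g("orange",16,.05,.3);g("col",14,.132,.146);g("cover",28,.108,.121);g("rec",36,.034,.046)
    u,v=pts["orange"]; w=W[n][v-15:v+16,u-12:u+13,2]; print("orange maxz",np.nanmax(w))
for n,(u,v),z in(("top",(384,282),.034),("side",(376,238),.034)):
    print(n,W[n][v,u])
E
```

```text
top head 88 med [0.629  0.0485 0.1693] rect [630.3  48.3] [23.9 21.9] 10.9 circ [629.6  48.6] 14.0
top stand 444 med [0.6233 0.0437 0.1138] rect [630.1  48.5] [61.8 60. ] 5.8 circ [630.3  47.8] 41.5
top orange 150 med [0.5634 0.1372 0.152 ] rect [566.3 140.1] [22.6 22.4] 7.6 circ [566.7 140. ] 14.6
top col 79 med [0.4919 0.2823 0.1391] rect [492.  281.9] [29.  29.8] 52.8 circ [491.7 282.6] 15.6
top cover 675 med [0.4882 0.2804 0.1145] rect [491.8 282.8] [78.5 78.4] 35.1 circ [491.  282.8] 41.2
top rec 1630 med [ 0.5439 -0.2419  0.0392] rect [ 543.8 -241.1] [ 90.8 132. ] 15.3 circ [ 544.9 -242.2] 78.6
orange maxz 0.1581336514060743
side head 161 med [0.6303 0.0504 0.1706] rect [631.7  48. ] [22.7 25.3] 12.8 circ [632.1  47.5] 14.8
side stand 719 med [0.6237 0.0579 0.1158] rect [632.1  47. ] [61.5 64.2] 6.0 circ [631.4  47.7] 42.4
side orange 551 med [0.5697 0.1431 0.1311] rect [593.1 105.1] [ 39.1 113.1] 27.7 circ [579.6  97.9] 56.7
side col 223 med [0.4923 0.2833 0.1392] rect [492.2 282.5] [28.9 31.6] 20.6 circ [491.7 281.8] 16.3
side cover 1516 med [0.4879 0.2876 0.1159] rect [491.7 281.8] [78.  79.1] 15.8 circ [492.8 281. ] 40.9
side rec 1744 med [ 0.5446 -0.2349  0.0417] rect [ 546.7 -241.7] [ 89.4 138.4] 15.9 circ [ 547.  -242.6] 80.1
orange maxz 0.15942267501704793
top [ 0.5239 -0.2085  0.0332]
side [ 0.5228 -0.2111  0.037 ]
```

```bash
python3 - <<'E'
from h import *
T=np.load("top0.npz")["p"][...,::-1];S=np.load("side0.npz")["p"][...,::-1]
c=lambda I,u,v,r=33:cv2.resize(I[v-r:v+r,u-r:u+r],(264,264),interpolation=cv2.INTER_NEAREST)
cv2.imwrite("pics/crops.png",np.vstack([np.hstack([c(T,265,253),c(T,190,300),c(T,395,275)]),np.hstack([c(S,285,310,55),c(S,305,430,45),c(S,371,230)])]))
E
```

```text
(no output)
```

View pics/crops.png

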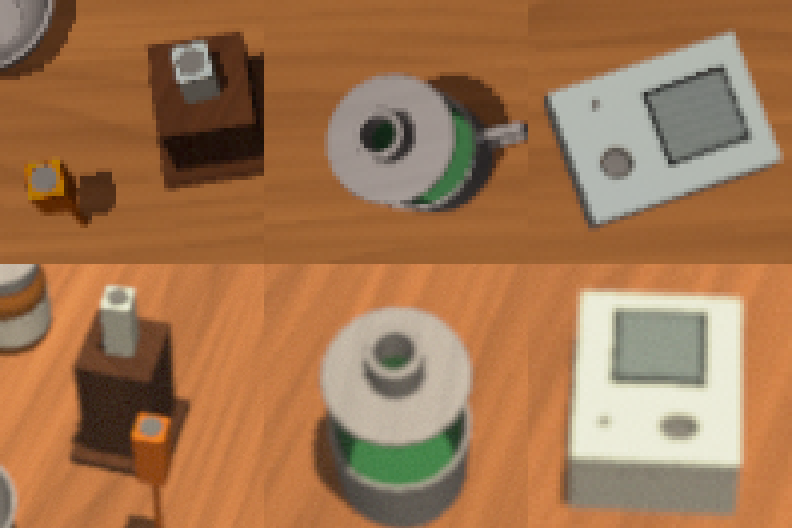

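The crops confirm the layout: the probe head at (631,48) mm, yaw about 11°, the collar bore at (492,282) and the button at (523.5,-208). Next I'll compute the approach.

```bash
cat >> h.py <<'E'
from scipy.spatial.transform import Rotation as Ro
def go(x,y,z,yaw=None):
    "mm world TCP target, yaw deg -> row"
    s=telemetry.observe(); R=Ro.from_euler("xyz",s["tool_rot"]).as_matrix(); p=np.array(s["tool_pos"])*1000
    d=R.T@(np.array([x,y,z])-p); y0=np.degrees(s["tool_rot"][2])
    r=0 if yaw is None else -np.radians((yaw-y0+180)%360-180)
    print("row",np.round(d,1),round(float(r),4),"tcp",np.round(p,1),"rot",np.round(s["tool_rot"],4),"t",round(float(s["time"]),2),"open",s["opening"],"grip",s["grip_force"],"F",np.round(s["contact_force"],2))
E
python3 -c "
from h import *
go(631,48,400,191.5)"
```

```text
row [-591.7 -300.3    4.4] -0.4875 tcp [148.5 503.5 404.1] rot [-3.1403e+00 -2.0000e-04  2.8548e+00] t 0.1 open 0.09208054095617234 grip 0.0 F [-1.03 -0.52 -0.39]
```

```bash
python3 -m crank '[[1,-35,-18,0,-0.03],[1,-70,-36,0,-0.06],[1,-105,-54,0,-0.1],[1,-140,-72,0,-0.13],[1,-175,-90,0,-0.17],[1,-210,-107,0,-0.2],[1,-245,-125,0,-0.23],[1,-280,-143,0,-0.26],[1,-315,-160,0,-0.3],[1,-345,-176,0,-0.33],[1,-370,-188,0,-0.36],[1,-380,-193,0,-0.38]]'; python3 -c "
from h import *
go(631,48,400,191.5)"
```

```text
time: 1.1
tool_pos: [0.4607, 0.2083, 0.4042]
tool_rot: [-3.141, 0.0, -3.05]
contact_force: [-1.4, 0.5, 0.0]
opening: 0.0921
grip_force: 0.0
row [-154.9 -175.2    4.4] -0.1091 tcp [460.7 208.3 404.2] rot [-3.1407e+00  2.0000e-04 -3.0499e+00] t 1.1 open 0.09205479221560366 grip 0.0 F [-1.37  0.55  0.01]
```

```bash
python3 -m crank '[[1,-20,-23,0,-0.02],[1,-45,-51,0,-0.04],[1,-70,-79,0,-0.06],[1,-95,-107,0,-0.08],[1,-120,-136,0,-0.1],[1,-140,-158,0,-0.109],[1,-150,-170,0,-0.109],[1,-155,-175,4,-0.109],[1,-155,-175,4,-0.109],[1,-155,-175,4,-0.109],[1,-155,-175,4,-0.109]]'; python3 -c "
from h import *
p,d=cam('top');cv2.imwrite('pics/top1.png',cv2.resize(p[170:320,190:390,::-1],(800,600)))
go(631,48,305,191.5)"
```

```text
time: 2.02
tool_pos: [0.6283, 0.0523, 0.4006]
tool_rot: [3.141, -0.001, -2.938]
contact_force: [-0.5, -0.6, 0.1]
opening: 0.0916
grip_force: 0.0
row [-1.8 -4.8 95.9] 0.0029 tcp [628.3  52.3 400.9] rot [ 3.1412e+00 -2.0000e-04 -2.9380e+00] t 2.07 open 0.09127358362383076 grip 0.0 F [ 0.64  0.63 -0.35]
```

View pics/top1.png

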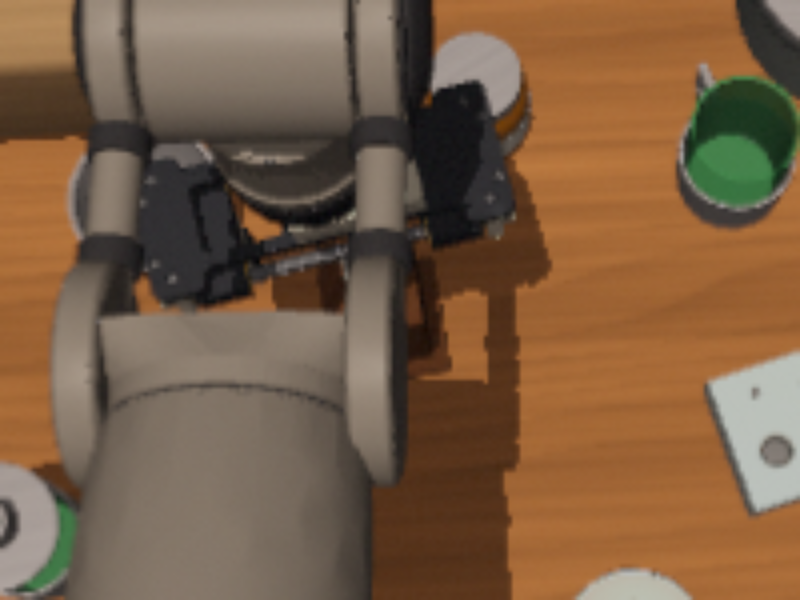

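The arm hides the head in the top view, and the fingers straddle the stand along y. I'll correct by (-2,-5) mm and go down.

```bash
python3 -m crank '[[1,-2,-5,0,0],[1,-2,-5,10,0],[1,-2,-5,25,0],[1,-2,-5,40,0],[1,-2,-5,50,0],[1,-2,-5,50,0],[1,-2,-5,50,0]]'; python3 -c "
from h import *
p,d=cam('side');cv2.imwrite('pics/side1.png',cv2.resize(p[180:380,180:420,::-1],(720,600)))
go(631,48,305,191.5)"
```

```text
time: 2.65
tool_pos: [0.6319, 0.0468, 0.3502]
tool_rot: [3.141, -0.001, -2.939]
contact_force: [-0.5, 0.1, 0.4]
opening: 0.0918
grip_force: 0.0
row [ 0.8  1.5 46.1] 0.0016 tcp [632.1  46.7 351.1] rot [-3.1415e+00  6.0000e-04 -2.9393e+00] t 2.7 open 0.09186342470235993 grip 0.0 F [ 0.44 -0.5   0.1 ]
```

View pics/side1.png

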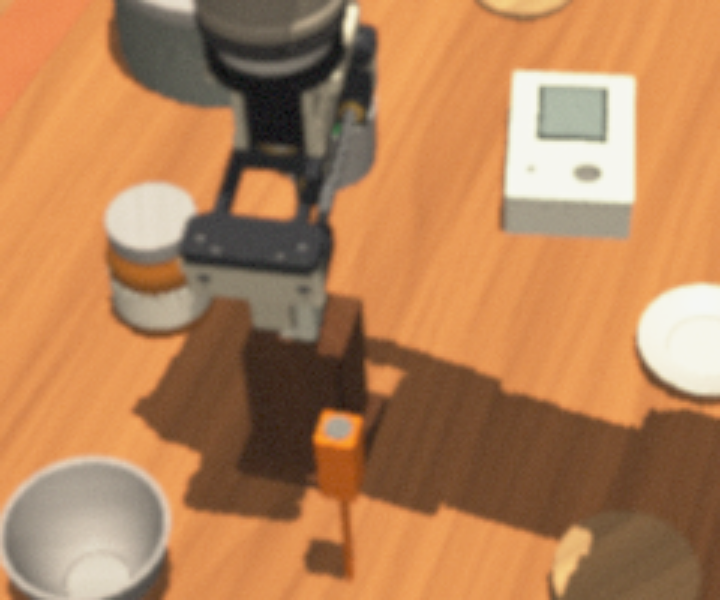

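The finger on the +y side stands in front of the head and clear of the stand. Now down and close.

```bash
python3 -m crank '[[1,0,1,12,0],[1,0,1,25,0],[1,0,1,37,0],[1,0,1,45,0],[1,0,1,45,0],[1,0,1,45,0]]'; python3 -m crank '[[0,0,0,0,0],[-0.3,0,0,0,0],[-0.5,0,0,0,0],[-0.6,0,0,0,0],[-0.8,0,0,0,0],[-1,0,0,0,0],[-1,0,0,0,0],[-1,0,0,0,0],[-1,0,0,0,0],[-1,0,0,0,0],[-1,0,0,0,0],[-1,0,0,0,0]]' 30; python3 -c "
from h import *
go(631,48,445,191.5)"
```

```text
time: 3.2
tool_pos: [0.6319, 0.0476, 0.3062]
tool_rot: [-3.142, 0.001, -2.939]
contact_force: [-0.1, 0.2, 0.0]
opening: 0.092
grip_force: 0.0
time: 4.2
tool_pos: [0.6318, 0.0476, 0.3057]
tool_rot: [3.141, -0.0, -2.939]
contact_force: [0.0, 0.2, 1.0]
opening: 0.0219
grip_force: 30.0
row [   0.7    0.5 -139.3] 0.0015 tcp [631.8  47.6 305.7] rot [ 3.1415 -0.     -2.9394] t 4.2 open 0.021919424626798106 grip 29.967277944087982 F [0.05 0.17 0.96]
```

```bash
python3 -m crank '[[-1,0,0,-5,0],[-1,0,0,-17,0],[-1,0,0,-30,0],[-1,0,0,-45,0],[-1,0,0,-60,0],[-1,0,0,-75,0],[-1,0,0,-90,0],[-1,0,0,-105,0],[-1,0,0,-120,0],[-1,0,0,-132,0],[-1,0,0,-140,0],[-1,0,0,-140,0]]';python3 -m crank '[[-1,0,0,0,0],[-1,0,0,0,0]]'; python3 - <<'E'
from h import *
p,d=cam("side");np.savez("side2.npz",p=p,d=d)
s=telemetry.observe();t=np.array(s["tool_pos"])*1000
print(proj("side",[(t+[0,0,-290.7])/1000,(t+[0,0,-190.7])/1000]))
cv2.imwrite("pics/side2.png",cv2.resize(p[150:350,180:420,::-1],(720,600),interpolation=cv2.INTER_NEAREST))
go(523.5,-208,445,191.5)
E
```

```text
time: 5.2
tool_pos: [0.6318, 0.0476, 0.4479]
tool_rot: [-3.141, 0.004, -2.939]
contact_force: [-0.3, 0.6, -0.7]
opening: 0.0219
grip_force: 30.0
time: 5.37
tool_pos: [0.6317, 0.0477, 0.4447]
tool_rot: [3.141, -0.002, -2.939]
contact_force: [0.1, 0.2, -0.5]
opening: 0.022
grip_force: 30.0
[[278.85796347 275.03228071]
 [275.03780371 235.82530125]]
row [ 157.3 -228.7   -0.3] 0.0015 tcp [631.7  47.6 444.6] rot [ 3.1410e+00 -1.9000e-03 -2.9394e+00] t 5.42 open 0.02175898115363308 grip 29.96707409620285 F [ 0.07  0.04 -0.9 ]
```

View pics/side2.png

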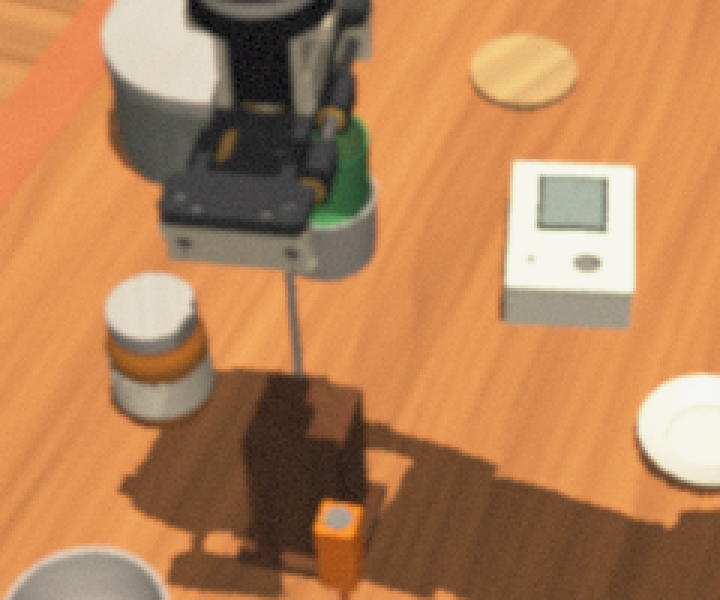

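The stem hangs upright, with its tip at about (279.3,275.3), where I predicted (278.9,275.0). So the in-hand offset is known, and I'm moving over the button.

```bash
python3 -m crank '[[-1,6,-9,0,0],[-1,18,-26,0,0],[-1,34,-49,0,0],[-1,51,-74,0,0],[-1,68,-99,0,0],[-1,85,-124,0,0],[-1,102,-149,0,0],[-1,119,-174,0,0],[-1,135,-197,0,0],[-1,147,-215,0,0],[-1,155,-226,0,0],[-1,157,-229,0,0]]';python3 -m crank '[[-1,0,0,0,0],[-1,0,0,0,0],[-1,0,0,0,0]]'; python3 -c "
from h import *
go(523.5,-208,335,191.5)"
```

```text
time: 6.42
tool_pos: [0.5228, -0.2104, 0.4453]
tool_rot: [3.141, -0.001, -2.942]
contact_force: [0.1, 0.4, -0.6]
opening: 0.0217
grip_force: 30.0
time: 6.67
tool_pos: [0.5243, -0.2072, 0.4456]
tool_rot: [3.141, 0.0, -2.938]
contact_force: [0.3, 0.1, -0.1]
opening: 0.0217
grip_force: 30.0
row [  1.   -0.7 110.6] 0.0028 tcp [ 524.3 -207.2  445.6] rot [ 3.1411e+00  2.0000e-04 -2.9381e+00] t 6.67 open 0.02172212083310373 grip 29.967284202575684 F [ 0.29  0.14 -0.12]
```

```bash
python3 -m crank '[[-1,1,-1,5,0],[-1,1,-1,15,0],[-1,1,-1,27,0],[-1,1,-1,40,0],[-1,1,-1,53,0],[-1,1,-1,66,0],[-1,1,-1,79,0],[-1,1,-1,92,0],[-1,1,-1,102,0],[-1,1,-1,108,0],[-1,1,-1,110,0],[-1,1,-1,110,0]]';python3 -m crank '[[-1,0,0,0,0],[-1,0,0,0,0]]'; python3 - <<'E'
from h import *
p,d=cam("side")
s=telemetry.observe();t=np.array(s["tool_pos"])*1000
q=proj("side",[(t+[0,0,-290.7])/1000,(t+[0,0,-190.7])/1000,[.5235,-.208,.034]]);print(q)
u,v=q[0].astype(int)
cv2.imwrite("pics/side3.png",cv2.resize(p[v-50:v+30,u-50:u+50,::-1],(700,560),interpolation=cv2.INTER_NEAREST)); print(u-50,v-50)
go(523.5,-208,320,191.5)
E
```

```text
time: 7.67
tool_pos: [0.5232, -0.2093, 0.3352]
tool_rot: [3.141, -0.001, -2.939]
contact_force: [0.5, -0.2, -0.8]
opening: 0.0219
grip_force: 30.0
time: 7.83
tool_pos: [0.5234, -0.2095, 0.3364]
tool_rot: [-3.141, 0.001, -2.939]
contact_force: [0.8, -0.9, -0.7]
opening: 0.0221
grip_force: 30.0
[[375.75423326 235.58123412]
 [378.19506249 200.95716873]
 [375.19834466 239.84580944]]
325 185
row [-0.5  1.4 16.4] 0.0015 tcp [ 523.3 -209.5  336.4] rot [-3.1407e+00  1.1000e-03 -2.9394e+00] t 7.88 open 0.021827185923797378 grip 29.967142045497894 F [ 0.4  -0.16  0.19]
```

View pics/side3.png

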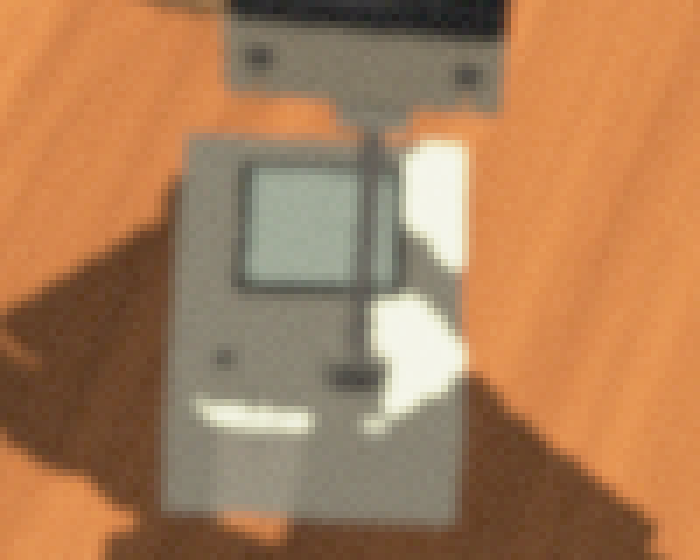

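The tip stands right over the button, around (376,237). I'm pressing in small steps.

```bash
python3 -m crank '[[-1,0,1,5,0],[-1,0,1,9,0],[-1,0,1,12,0],[-1,0,1,14,0],[-1,0,1,15,0],[-1,0,1,16,0],[-1,0,1,16,0],[-1,0,1,16,0],[-1,0,1,16,0]]'; python3 -m crank '[[-1,0,0,0.5,0],[-1,0,0,1,0],[-1,0,0,1,0],[-1,0,0,1,0],[-1,0,0,1,0],[-1,0,0,1,0]]'
```

```text
time: 8.63
tool_pos: [0.5229, -0.2084, 0.3199]
tool_rot: [3.142, 0.0, -2.939]
contact_force: [-0.3, 0.6, 3.7]
opening: 0.0219
grip_force: 30.0
time: 9.13
tool_pos: [0.5229, -0.2084, 0.3194]
tool_rot: [-3.141, 0.001, -2.939]
contact_force: [-1.4, 0.8, 7.4]
opening: 0.0215
grip_force: 30.0
```

```bash
python3 -m crank '[[-1,0,0,0.7,0],[-1,0,0,0.7,0],[-1,0,0,0.7,0],[-1,0,0,0.7,0]]'; python3 -m crank '[[-1,0,0,-4,0],[-1,0,0,-12,0],[-1,0,0,-25,0],[-1,0,0,-40,0],[-1,0,0,-57,0],[-1,0,0,-75,0],[-1,0,0,-93,0],[-1,0,0,-111,0],[-1,0,0,-127,0],[-1,0,0,-138,0],[-1,0,0,-143,0],[-1,0,0,-143,0]]'; python3 -m crank '[[-1,0,0,0,0],[-1,0,0,0,0]]'; python3 - <<'E'
from h import *
go(491.9,282.2,463,191.5)
E
```

```text
time: 9.47
tool_pos: [0.5229, -0.2083, 0.3193]
tool_rot: [-3.141, 0.001, -2.939]
contact_force: [-2.5, 1.7, 11.7]
opening: 0.0216
grip_force: 30.0
time: 10.47
tool_pos: [0.523, -0.2085, 0.4621]
tool_rot: [-3.14, 0.002, -2.939]
contact_force: [-0.5, 0.8, -0.8]
opening: 0.022
grip_force: 30.0
time: 10.63
tool_pos: [0.5229, -0.2084, 0.4599]
tool_rot: [3.14, -0.001, -2.939]
contact_force: [-0.2, -0.2, -0.6]
opening: 0.0219
grip_force: 30.0
row [-68.1 486.9  -2.6] 0.0015 tcp [ 522.9 -208.4  459.9] rot [ 3.1403e+00 -1.4000e-03 -2.9394e+00] t 10.63 open 0.021920724793371853 grip 29.9671071767807 F [-0.23 -0.24 -0.61]
```

```bash
python3 -m crank '[[-1,-1,8,0,0],[-1,-3,22,0,0],[-1,-6,44,0,0],[-1,-10,70,0,0],[-1,-14,98,0,0],[-1,-18,126,0,0],[-1,-22,154,0,0],[-1,-26,182,0,0],[-1,-29,208,0,0],[-1,-32,229,0,0],[-1,-33,240,-2,0],[-1,-34,243,-2,0]]'; python3 -m crank '[[-1,-1,8,0,0],[-1,-3,22,0,0],[-1,-6,44,0,0],[-1,-10,70,0,0],[-1,-14,98,0,0],[-1,-18,126,0,0],[-1,-22,154,0,0],[-1,-26,182,0,0],[-1,-29,208,0,0],[-1,-32,229,0,0],[-1,-33,240,0,0],[-1,-34,243,0,0]]';  python3 -m crank '[[-1,0,0,0,0],[-1,0,0,0,0],[-1,0,0,0,0],[-1,0,0,0,0]]'; python3 - <<'E'
from h import *
np.set_printoptions(precision=4,suppress=True)
s=telemetry.observe();t=np.array(s["tool_pos"])*1000
p,d=cam("side"); W=world("side",d)
tip=t+[0,0,-290.5]
q=proj("side",[tip/1000,(tip+[0,0,60])/1000,[.4919,.2822,.140]]);print(q)
w=W[390:440,280:330].reshape(-1,3); w=w[(w[:,2]>.132)&(w[:,2]<.146)]; print(len(w),np.median(w,0),w.min(0),w.max(0))
u,v=q[2].astype(int)
cv2.imwrite("pics/side4.png",cv2.resize(p[v-60:v+40,u-50:u+50,::-1],(600,600),interpolation=cv2.INTER_NEAREST)); print(u-50,v-60)
p,d=cam("top");W=world("top",d); u,v=proj("top",[.4919,.2822,.14])[0].astype(int)
w=W[v-30:v+30,u-30:u+30].reshape(-1,3); w=w[(w[:,2]>.105)&(w[:,2]<.121)];print(len(w))
go(491.9,282.2,463,191.5)
E
```

```text
time: 11.63
tool_pos: [0.5068, 0.0387, 0.4633]
tool_rot: [3.141, 0.0, -2.936]
contact_force: [0.9, -0.2, -0.5]
opening: 0.0217
grip_force: 30.0
time: 12.63
tool_pos: [0.4919, 0.2823, 0.4626]
tool_rot: [3.142, -0.001, -2.938]
contact_force: [0.1, 0.2, -0.7]
opening: 0.0216
grip_force: 30.0
time: 12.97
tool_pos: [0.4923, 0.2802, 0.4632]
tool_rot: [-3.141, 0.0, -2.941]
contact_force: [0.3, -0.1, -0.6]
opening: 0.0219
grip_force: 30.0
[[303.1613 403.0717]
 [301.6188 381.7489]
 [303.6858 415.0069]]
229 [0.4923 0.2829 0.1392] [0.4772 0.2663 0.1321] [0.5073 0.298  0.1433]
253 355
475
row [-0.1  1.7  0.2] 0.0003 tcp [492.2 280.5 463.2] rot [-3.1416  0.0002 -2.9405] t 13.07 open 0.021976342557074202 grip 29.967192113399506 F [ 0.13 -0.52 -0.94]
```

View pics/side4.png

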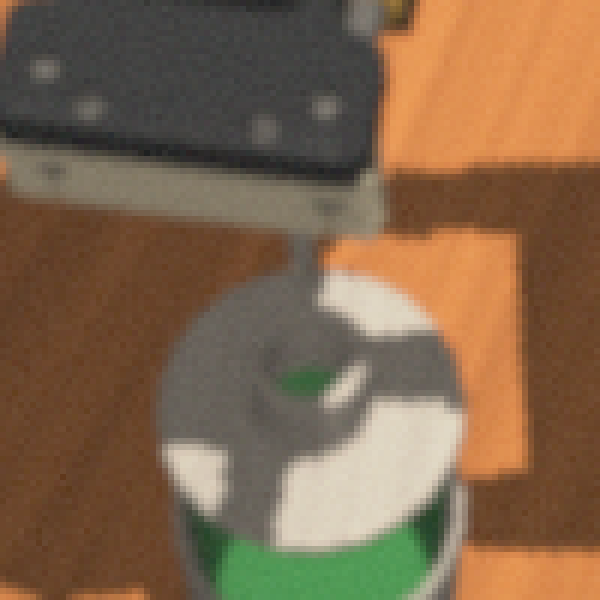

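The stem is at about (303.7,397), above the mouth at about (304.5,415), so it lines up. I'll use the depth data for a numeric check after a small correction.

```bash
python3 -m crank '[[-1,0,1,0,0],[-1,0,2,0,0],[-1,0,2,0,0],[-1,0,2,0,0],[-1,0,2,0,0]]'; python3 - <<'E'
from h import *
np.set_printoptions(precision=4,suppress=True)
for n in("side","top"):
  p,d=cam(n); W=world(n,d); s=telemetry.observe(); t=np.array(s["tool_pos"]);print(n,t)
  r=np.hypot(W[...,0]-t[0],W[...,1]-t[1])
  m=(r<.015)&(W[...,2]>.15)&(W[...,2]<.268)
  vs,us=np.nonzero(m); print(len(us))
  if len(us)>3:
    for v in np.unique(vs)[::2]: print(v,us[vs==v].mean(),W[v,us[vs==v]].mean(0))
    ax=np.array([[t[0],t[1],z] for z in(.175,.2,.23)]); print("pred axis px",proj(n,ax))
  m=(r<.022)&(W[...,2]>.134)&(W[...,2]<.146); vs,us=np.nonzero(m)
  if m.sum()>20: print("rim",m.sum(),us.mean(),vs.mean(),cv2.fitEllipse(np.stack([us,vs],1).astype(np.float32)),"pred",proj(n,[.4919,.2822,.14]))
go(491.9,282.2,463,191.5)
E
```

```text
time: 13.48
tool_pos: [0.4915, 0.2833, 0.463]
tool_rot: [3.142, -0.0, -2.939]
contact_force: [-0.3, 0.7, -0.8]
opening: 0.0219
grip_force: 30.0
side [0.4915 0.2833 0.463 ]
39
396 302.5 [0.4908 0.2838 0.2001]
398 302.5 [0.491  0.2839 0.1945]
400 302.5 [0.4909 0.2846 0.1898]
402 302.5 [0.4915 0.2838 0.1824]
404 302.5 [0.4916 0.2841 0.177 ]
pred axis px [[302.7934 404.2346]
 [302.1585 395.6066]
 [301.3612 384.7464]]
rim 199 303.43718592964825 415.36180904522615 ((303.48614501953125, 415.37139892578125), (17.063114166259766, 17.99818229675293), 78.44149780273438) pred [[303.6858 415.0069]]
top [0.4915 0.2833 0.463 ]
17
296 176.5 [0.4927 0.2819 0.2069]
298 178.5 [0.4903 0.2829 0.1891]
pred axis px [[180.2586 298.1931]
 [176.8486 296.8981]
 [172.5426 295.2615]]
rim 64 185.859375 300.28125 ((185.44935607910156, 299.9429931640625), (10.983205795288086, 11.62158489227295), 45.615142822265625) pred [[185.2403 299.7374]]
row [-0.1 -1.2  0. ] 0.0016 tcp [491.5 283.3 463. ] rot [ 3.1415  0.0001 -2.9393] t 13.58 open 0.021709698142402315 grip 29.967146515846252 F [ 0.33  0.22 -0.88]
```

```bash
python3 -m crank '[[-1,0,-1,0,0],[-1,0,-1,3,0],[-1,0,-1,8,0],[-1,0,-1,14,0],[-1,0,-1,20,0],[-1,0,-1,25,0],[-1,0,-1,28,0],[-1,0,-1,28,0],[-1,0,-1,28,0],[-1,0,-1,28,0]]'; python3 - <<'E'
from h import *
np.set_printoptions(precision=4,suppress=True)
p,d=cam("side"); W=world("side",d); s=telemetry.observe(); t=np.array(s["tool_pos"])
q=proj("side",[t+[0,0,-.2905],t+[0,0,-.21]]); print(t,q)
r=np.hypot(W[...,0]-t[0],W[...,1]-t[1])
m=(r<.015)&(W[...,2]>.15)&(W[...,2]<.24); print(W[m].mean(0))
u,v=q[0].astype(int)
cv2.imwrite("pics/side5.png",cv2.resize(p[v-40:v+35,u-50:u+50,::-1],(800,600),interpolation=cv2.INTER_NEAREST)); print(u-50,v-40)
go(491.9,282.2,360.5,191.5)
E
```

```text
time: 14.42
tool_pos: [0.4918, 0.2823, 0.4353]
tool_rot: [3.141, 0.001, -2.939]
contact_force: [-0.2, 0.0, -0.0]
opening: 0.0216
grip_force: 30.0
[0.4918 0.2823 0.4354] [[303.5863 413.5193]
 [301.5542 385.7965]]
[0.4913 0.2834 0.1584]
253 373
row [ 0.  -0.2 74.9] 0.0015 tcp [491.8 282.3 435.4] rot [ 3.1414  0.0008 -2.9394] t 14.47 open 0.021851304738539017 grip 29.967318177223206 F [-0.08 -0.23 -1.2 ]
```

View pics/side5.png

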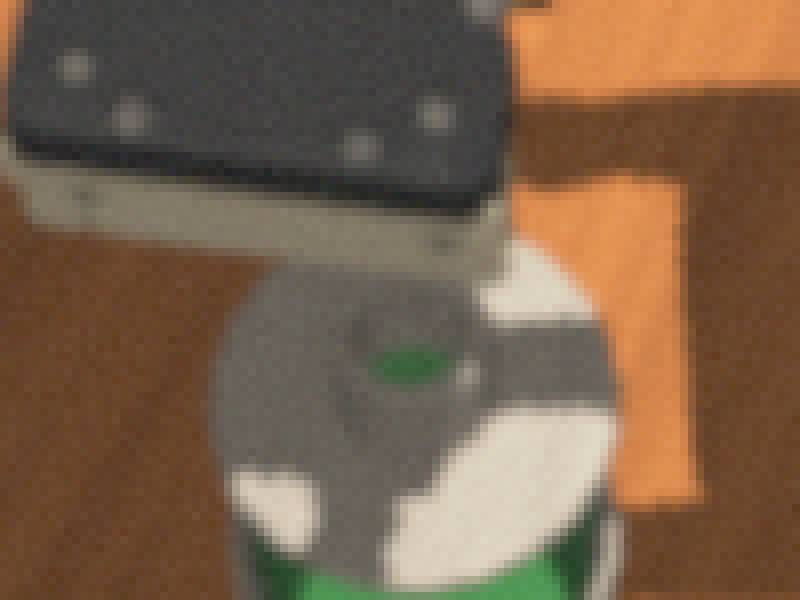

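The tip is at the mouth, around (303.6,413.5), in the middle of the bore. I'm lowering it slowly.

```bash
python3 -m crank '[[-1,0,0,3,0],[-1,0,0,8,0],[-1,0,0,13,0],[-1,0,0,18,0],[-1,0,0,23,0],[-1,0,0,28,0],[-1,0,0,33,0],[-1,0,0,37,0],[-1,0,0,38,0],[-1,0,0,38,0],[-1,0,0,38,0]]'; python3 -c "
from h import *
go(491.9,282.2,360.5,191.5)"
```

```text
time: 15.38
tool_pos: [0.4919, 0.2823, 0.3972]
tool_rot: [3.141, 0.0, -2.939]
contact_force: [-0.4, 0.1, -0.2]
opening: 0.0217
grip_force: 30.0
row [-0.  -0.1 36.7] 0.0015 tcp [491.9 282.3 397.2] rot [ 3.1415e+00  3.0000e-04 -2.9394e+00] t 15.38 open 0.02170144362173849 grip 29.96716797351837 F [-0.44  0.13 -0.22]
```

```bash
python3 -m crank '[[-1,0,0,3,0],[-1,0,0,8,0],[-1,0,0,13,0],[-1,0,0,18,0],[-1,0,0,23,0],[-1,0,0,28,0],[-1,0,0,33,0],[-1,0,0,36,0],[-1,0,0,37,0],[-1,0,0,37,0],[-1,0,0,37,0],[-1,0,0,37,0]]'; python3 -m crank '[[-1,0,0,0,0],[-1,0,0,0,0],[-1,0,0,0,0],[-1,0,0,0,0],[-1,0,0,0,0],[-1,0,0,0,0],[-1,0,0,0,0],[-1,0,0,0,0]]'; python3 - <<'E'
from h import *
np.set_printoptions(precision=4,suppress=True)
p,d=cam("side"); W=world("side",d); s=telemetry.observe(); t=np.array(s["tool_pos"])
r=np.hypot(W[...,0]-t[0],W[...,1]-t[1])
for z0,z1,rr in((.141,.168,.012),(.134,.1465,.022),(.108,.121,.05)):
    m=(r<rr)&(W[...,2]>z0)&(W[...,2]<z1); w=W[m]
    if len(w): print(z0,len(w),w.mean(0),cv2.minAreaRect(w[:,:2].astype(np.float32)*1000))
go(491.9,282.2,360.5,191.5); print(s["qvel"])
E
```

```text
time: 16.38
tool_pos: [0.4919, 0.2823, 0.3603]
tool_rot: [3.141, 0.001, -2.939]
contact_force: [0.4, 0.0, -0.0]
opening: 0.0219
grip_force: 30.0
time: 17.05
tool_pos: [0.4918, 0.2823, 0.36]
tool_rot: [3.142, 0.0, -2.939]
contact_force: [-0.0, -1.0, -1.6]
opening: 0.0218
grip_force: 30.0
0.108 682 [0.4759 0.2915 0.1159] ((479.4039306640625, 288.1559753417969), (79.43536376953125, 51.00005340576172), 61.002437591552734)
row [-0.1 -0.1 -0.5] 0.0015 tcp [491.8 282.3 360. ] rot [ 3.1415  0.     -2.9394] t 17.1 open 0.0216143707945809 grip 29.967176914215088 F [ 0.45 -0.14 -0.99]
[ 0.      0.0009 -0.0008  0.0012 -0.0022  0.0007]
```

Everything is steady, with the tip about 70 mm below the mouth and no contact force. Handing in.

```bash
python3 -c "
from cell import ticket
print(ticket.hand_in())"
```

```text
the job is handed in; nothing more can be done
None
```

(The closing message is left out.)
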